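Rack out and remove the load cassette of the harness tester

TASK

The load cassette of the harness tester has to come out for inspection. Turn the dock's handwheel one full turn counter-clockwise (seen from above), up to its stop, so that the cradle jacks the cassette off its contacts and its two blue side catches rise out of the grey shroud; then pinch the two catches together with the fingers and lift the cassette out. Finish while still holding it up by the squeezed catches, upright, still and well clear of the dock with a few centimetres of air under it, the wheel left at its stop; do not disturb the tape roll, the relay board and the metal plug lying around.

Things in the scene. Friction and masses are not known exactly. Their poses are not given: they have to be found in the camera images.
- dock: Cassette dock, fixed to the bench: grey metal base plate 116 x 268 x 10 mm (x by y) with a grey sheet-metal shroud (the cassette bay, at its +y end) and a black gear housing with the handwheel (at its -y end, axis 125 mm from the bay's centre). Origin: centre of the plate's underside; z up, y from handwheel to bay, x across: the catches are pinched along x. Turned by up to 20 degrees.
- dock_bay (a point): Centre of the shroud's open top, at the height of its rim (106 mm above the bench). The shroud measures 73 (x) by 84 (y) mm outside, 66 by 77 mm inside; its walls are rigid.
- wheel_axis (a point): Point on the handwheel's vertical axis at the height of the middle of its handle (124.5 mm above the bench). Axes as dock.
- handle_mid (a point): Middle of the handwheel's upright handle: a black barrel 19 mm thick, 101 to 147 mm above the bench, on the wheel's rim 42 mm from the axis. It spins freely on its own pin, so it can be carried round the circle without turning the gripper. The wheel below it is 94 mm over all, its top 97 mm above the bench. At the start the handle lies on the dock's -x side of the axis (towards the robot).
- handwheel (a joint): Angle of the handwheel, rad: 0 at the start, grows counter-clockwise seen from above, end stop at 6.33 (one full turn is 6.28). It stays where it is left; about 5 to 6 N at the handle turn it.
- cradle (a joint): Height of the cradle in the shroud, m: 0 at the start, geared to the handwheel, 0.032 after one full turn. The cassette rides on it, hooked in by its catches.
- cassette: Load cassette, about 0.27 kg (varies), ivory body 29 (x) x 61 (y) x 64 mm with an orange terminal block on top (up to 82 mm) and a blue catch on each of its two wide sides (+x and -x). Origin: centre of the body's underside (contact board 5 mm below it); z up, axes as dock. Its underside is 16 mm above the bench at the start, 48 mm with the cradle jacked up.
- cassette_grip (a point): Point midway between the ribbed thumb pads of the two catches, 79 mm above the cassette's origin; pinch here along the cassette's x axis. At the start the catches are sunk in the shroud (tips level with its rim) with no room for fingers; jacked up, the pads stand from 106 to 140 mm above the bench, and the fingertips must stay above the shroud's rim (106 mm) beside them.
- catch_far_pad (a point): Outer face of the thumb pad of the cassette's +x catch, 79 mm above the cassette's origin. Pad: 22 mm wide (y), 58 to 92 mm above the cassette's origin. The two pads measure 60 mm over their outsides at the top while free (they lean outwards), 38 mm when fully squeezed (then upright).
- catch_near_pad (a point): The same for the cassette's -x catch.
- catch_far (a joint): Catch on the cassette's +x side, hinged at its foot: 0 free (splayed out, its hook under the cradle's keeper), grows as it is pressed in, stop at 0.13 rad; the hook is free above 0.08. About 6 N on the thumb pad press it home against its spring.
- catch_near (a joint): The same for the catch on the cassette's -x side.
- blue_tape: Roll of blue tape, 62 mm across, 19 mm tall, lying flat; origin under its centre. Leave alone.
- relay_board: Small green relay board with blue relays, 50 x 70 x 21 mm; origin under its centre. Leave alone.
- metal_plug: Nickel circular plug standing on its ring, 34 mm across, 52 mm tall; origin under its centre. Leave alone.
- magnifier_lamp: Magnifier lamp of the bench, fixed, in the way of the arm on the right: upright square column 27 mm thick at about x 0.26, y -0.22, its top 0.53 m above the bench, from which a level arm runs away from the robot to the white lens head at about x 0.64, y -0.44 (0.35 to 0.53 m high). Origin below the bench's edge. Pass over it (above 0.55 m) or stay clear of it.
There are look-alikes about, which are no part of the job. There is more than one size of the cassette; the job needs the middle-sized.

How it is judged:
By the outcome, as a careful person would: the job done as asked, in the order asked, and still so for the second after the job is handed in, while the arm keeps its last pose, push and grip.
It also fails if it takes over 66 s, if anything falls off the work surface, if the arm or the gripper's body presses on something with over 40 N, if the wrist force passes 120 N, or if a joint passes its speed limit or range.

ROBOT

A 6-joint arm with a two-finger parallel gripper is mounted at the origin on a cart in front of the work surface, level with it; the furniture and walls round the work are solid. World frame = base frame: x ahead of the robot, y to its left, z up, the work surface at z = 0. Lengths are in mm, angles in degrees, forces in N, time in s.
With the tool pointing down it reaches from about 350 to 850 mm from the base axis. Payload 8.1 kg.
Tool frame: the origin (TCP) lies midway between the tips of the shut fingers; the grasp point (between the pads) lies grip_depth behind it (grip_depth is the distance from the TCP to the grasp point, in mm); z points along the fingers, y is the line along which they close (so a half turn about z gives the same grasp; the last joint's range is limited). The gripper opens to 85 mm and grips with 20 to 120 N. Pads are 22 mm wide; open, the fingers measure 114 mm over their backs; the gripper's body (76 mm by 85 mm) begins 54 mm behind the grasp point. The pads swing forward as they close: fully open they stand 13 mm farther back than shut.
Start: joints at [-71.872, 7.471, 85.268, -0, 87.261, -4.893], TCP at [234.665, -552.211, 195.192] pointing down, gripper open.
Joint ranges: [-169.43, 169.43], [-51.17, 129.36], [1.28, 143.12], [-76.62, 256.62], [0, 156.53], [-152.29, 152.29]. Speed limits (degrees/s): [136.94, 136.94, 159.86, 180, 180, 180].

INTERFACE

Orientations are given as [roll, pitch, yaw] about the fixed x, y, z axes, in that order (R = Rz(yaw) Ry(pitch) Rx(roll)).
In Python, from bench import sense, snapshot, hand_in, grip_depth gives the robot as it stands. The module is installed in compiled form; this text tells all that it offers.
- The arm moves only by the tool apply_moves, never from a script. Its argument "series" is text: rows parted by semicolons, each of 5 numbers parted by spaces: the shift along the tool's x, y, z each as a share of 0.3 m, from -1 to 1, then the turn about the tool's z as a share of 2 rad, from -1 to 1, then the gripper's target within -1 to 1 (shut at 1, half-way at 0, fully open at -1). In form: tx ty tz twist gripper; .... A call has 1 to 5 rows; each row shifts and turns the commanded pose from where the row before left it, along the tool's axes as they then stand; what a row does not reach is not made up. A row lasts 1/12 s, in which the tool goes at most 41.7 mm and 7.16 degrees, less where a joint would pass 70% of its speed; a pose out of reach is approached as far as the arm can. A call with a number of a shift or a turn outside -1 to 1 is refused whole. A call with a gripper value outside its range is refused whole. The fingers move at their own pace and stop on an object; "squeeze" is the grip in N (left out, the last holds). Time passes only in rows, so rows that do not move let the fingers close. It gives the time, the measured TCP pose, the force, the opening and the grip force at its end, in the units of the state.
- sense(): the state, without advancing time (a new reading comes with each control period).
- snapshot(name): name is "scene" or "top"; returns a dict with "frame" (384x512x3 uint8, blue, green, red), "depth" (384x512 float32, mm along the optical axis (not along the pixel's ray), 0 where there is no reading), "intrinsics" (3x3 intrinsics, pixels), "extrinsics" (4x4, takes a point from camera to world coordinates). Camera axes: x right, y down, z forward; pixel columns grow to the right and rows downward; lengths in mm; the calibration is good to about 2 mm. A picture is of the moment at which its call begins.
- hand_in(): hands the job in; it is judged then, once.
The state is a dict: "time": time; "joint_pos": joint angles; "qd": joint speeds; "joint_efforts": joint torques, N m; "tool_pos": TCP position; "tcp_rot": TCP orientation; "ft_force": force on the tool from outside, world axes, zero at the start; "wrist_torque": the same for the moment, N m; "finger_gap": finger opening in mm; "grip_force": force on a finger pad.
Only numpy, scipy, OpenCV 4.12 (cv2) and the standard library are available. Lean on these libraries where they do the work, as an engineer would, in place of code of your own. Each camera call takes 0.05 s, during which the arm holds its last target. There are 200 camera calls.

## Working session

There is one attempt and no reset: what is moved stays moved. The work goes in short steps, Python scripts to look and compute and a tool call to move; the robot and the scene stay as the last step left them, time stands still between calls to the robot, and variables do not carry over. Pictures are saved under pics/ and viewed, at most 10 in all, crops included, and the job is handed in when it is done.

Besides the shell and the picture viewer there is one more tool, called after ">>>" as name(argument=value, ...) on one line, values as JSON. apply_moves: Moves the arm, as the interface text tells. Its arguments: {"type":"object","properties":{"series":{"type":"string"},"squeeze":{"type":"number"}},"required":["series"]}

```bash
mkdir -p pics; cat > h.py <<'E'
import numpy as np, cv2
from bench import sense, snapshot, hand_in, grip_depth
def world(s,u,v,d=None):
    z=s["depth"][v,u] if d is None else d
    p=np.linalg.inv(s["intrinsics"])@[u,v,1]*z
    return (s["extrinsics"]@np.r_[p,1])[:3]
def cloud(s):
    d=s["depth"];v,u=np.indices(d.shape)
    p=np.linalg.inv(s["intrinsics"])@np.stack([u.ravel(),v.ravel(),np.ones(d.size)])*d.ravel()
    w=(s["extrinsics"]@np.vstack([p,np.ones(d.size)]))[:3].T.reshape(*d.shape,3)
    w[d==0]=np.nan
    return w
E
python3 - <<'E'
from h import *
print(grip_depth,sense())
for n in("scene","top"):
    s=snapshot(n);cv2.imwrite(f"pics/{n}0.png",cv2.resize(s["frame"],(800,600),interpolation=2));np.savez(f"{n}0.npz",**s)
    print(s["extrinsics"],s["intrinsics"])
E
```

```text
18.700000000000003 {'time': 0.0, 'joint_pos': array([-7.18712046e+01,  7.51566121e+00,  8.53301395e+01, -5.91681810e-04,
        8.72596473e+01, -4.89463474e+00]), 'qd': array([ 0.10097355, -0.02615771, -0.01275231, -0.01476636,  0.02001447,
        0.08188312]), 'joint_efforts': array([ 3.05003399e-03, -5.69399285e+01, -5.00551522e+01, -6.17503974e-05,
        1.45135805e-02,  1.89205230e-05]), 'tool_pos': array([ 234.47527238, -551.62356616,  194.1304633 ]), 'tcp_rot': array([-1.79894886e+02, -8.40840075e-03,  2.30234513e+01]), 'ft_force': array([0.22557788, 0.01093411, 0.08395251]), 'wrist_torque': array([-0.03355634, -0.03291307, -0.00638936]), 'grip_force': 0.0, 'finger_gap': 85.69131290863012}
[[-8.86143868e-01 -2.59672211e-01  3.83822079e-01  7.98781525e+01]
 [-4.63406654e-01  4.99802970e-01 -7.31745355e-01  8.65667601e+02]
 [-1.82148094e-03 -8.26297364e-01 -5.63231167e-01  7.40683856e+02]
 [ 0.00000000e+00  0.00000000e+00  0.00000000e+00  1.00000000e+00]] [[417.27980255   0.         252.50523151]
 [  0.         417.27980255 185.99683116]
 [  0.           0.           1.        ]]
[[-1.68575339e-02 -9.98276351e-01  5.62152237e-02  4.70929269e+02]
 [-9.99857722e-01  1.67971526e-02 -1.54647049e-03 -4.03544178e+01]
 [ 5.99549223e-04 -5.62332952e-02 -9.98417476e-01  1.22215852e+03]
 [ 0.00000000e+00  0.00000000e+00  0.00000000e+00  1.00000000e+00]] [[492.24716153   0.         258.63742262]
 [  0.         492.24716153 192.08831255]
 [  0.           0.           1.        ]]
```

View pics/scene0.png

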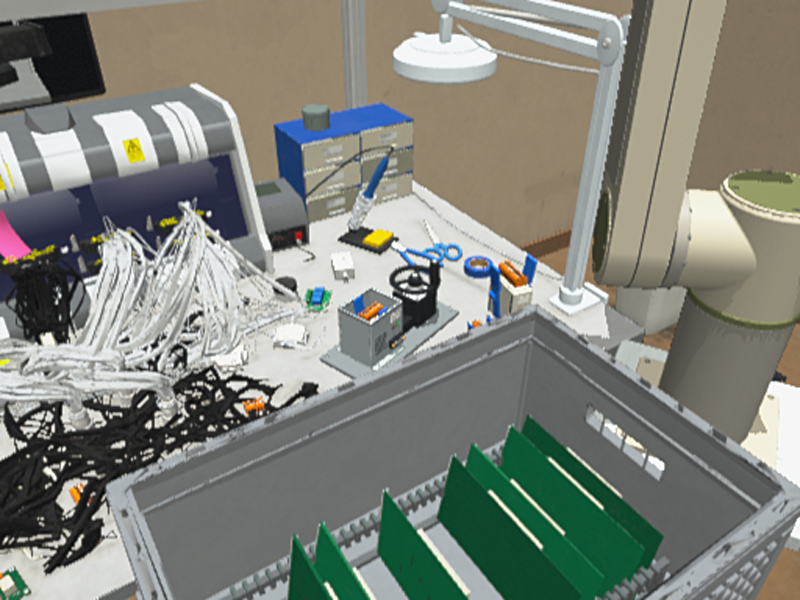

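View pics/top0.png

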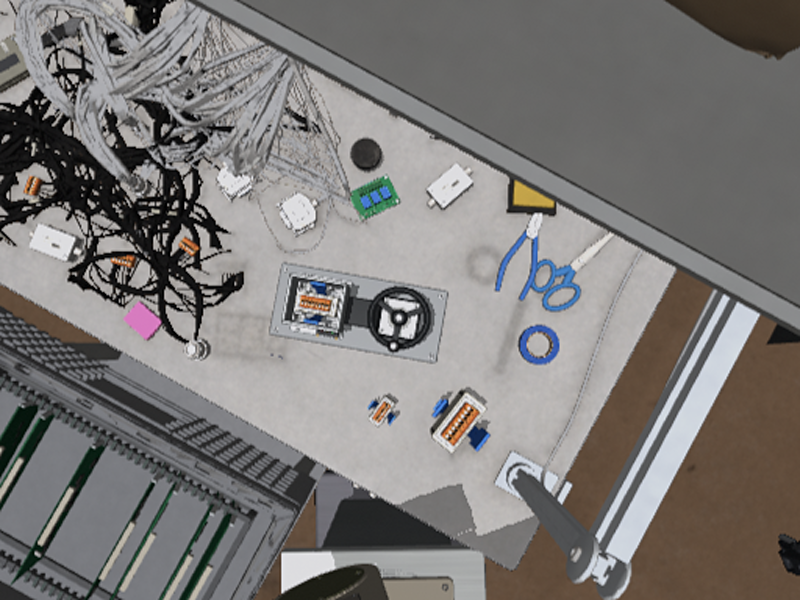

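Scene: the dock has its bay at (316,305) and its wheel at (400,317) in the top view, with the handle at (393,346). The two loose cassettes, small and large, at (382,410) and (460,420) are look-alikes. Next I measure.

```bash
python3 - <<'E'
from h import *
s=dict(np.load("top0.npz"));w=cloud(s)
def rep(n,a):
    r=cv2.minAreaRect(a[:,:2].astype(np.float32));print(n,len(a),np.round(r[0],1),np.round(r[1],1),round(r[2],1),a.mean(0).round(1))
    return r
z=w[...,2];v,u=np.indices(z.shape)
box=(u>165)&(u<295)&(v>160)&(v<240)
plate=box&(z>4)&(z<16); rep("plate",w[plate])
bay=box&(u<228)&(u>178)&(z>100)&(z<112); rep("rim",w[bay])
wh=box&(u>228)&(z>90)&(z<103); r=rep("wheel",w[wh])
c,rr=cv2.minEnclosingCircle(w[wh][:,:2].astype(np.float32));print(c,rr)
k=box&(u>228)&(z>135)&(z<155); rep("knob",w[k])
# heights overview
for a,b in((193,195),(205,203),(252,222)): print(a,b,world(s,a,b))
hi=(z>150)&(w[...,1]>-350)&(w[...,1]<400)&(w[...,0]>300)&(w[...,0]<800)
print("tall near",hi.sum(), w[hi].min(0) if hi.any() else 0, w[hi].max(0) if hi.any() else 0)
cv2.imwrite("pics/crop0.png",cv2.resize(s["frame"][160:240,165:295],None,fx=6,fy=6,interpolation=2))
E
```

```text
plate 2575 [521.5  29.3] [316.7 193.2] 89.0 [518.   28.9   9.7]
rim 301 [532.3  89.9] [84.8 73.8] 79.2 [532.3  91.  105.2]
wheel 674 [508.6 -33.3] [91.9 89.6] 88.7 [510.8 -33.4  96.2]
(508.7313537597656, -32.900875091552734) 46.7203254699707
knob 53 [467.5 -25.2] [15.5 15.4] 89.0 [467.4 -25.  144.7]
193 195 [530.09733258 108.10717311  97.71182009]
205 203 [513.44614528  87.20229969  38.93004091]
252 222 [466.41656273 -26.49400697 150.39935747]
tall near 49003 [ 300.01048648 -349.99801653  150.04504501] [799.97665805 399.97987842 719.98617125]
```

View pics/crop0.png

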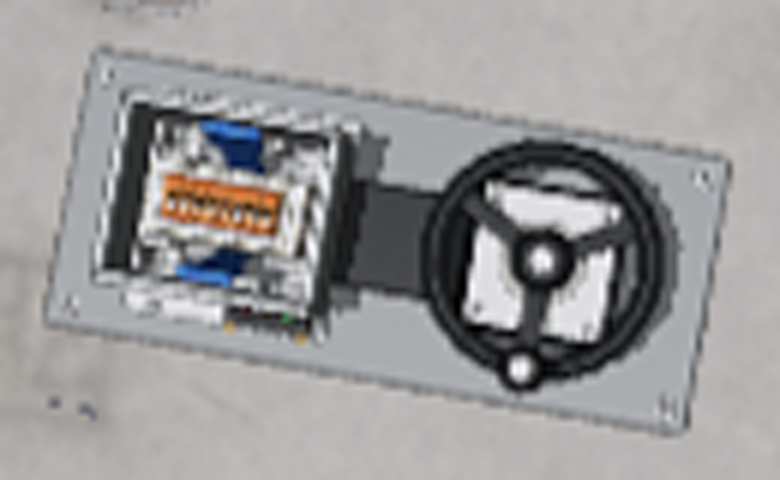

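Dock solution: the wheel axis is at about (508.5,-33) and the bay at (532.3,90). Dock yaw is about -11°, and the knob at (467.4,-25) agrees with that. I'll rise first, turning the tool to yaw 79° so that tool x = dock y and tool y = dock x.

>>> apply_moves(series="0 0 -0.135 -0.061 -1; 0 0 -0.135 -0.061 -1; 0 0 -0.135 -0.061 -1; 0 0 -0.135 -0.061 -1; 0 0 -0.135 -0.061 -1", squeeze=50)

```text
time: 0.52
tool_pos: [234.5, -551.6, 399.1]
tcp_rot: [-180.0, -0.0, 58.3]
ft_force: [0.2, -1.0, 0.3]
finger_gap: 85.3
grip_force: 0.0
```

>>> apply_moves(series="0 0 -0.135 -0.061 -1; 0 0 -0.135 -0.061 -1; 0 0 -0.135 -0.061 -1; 0 0 -0.135 0 -1; 0 0 -0.135 0 -1")

```text
time: 0.93
tool_pos: [234.8, -552.5, 587.5]
tcp_rot: [179.9, 0.2, 79.0]
ft_force: [0.5, -1.1, 2.2]
finger_gap: 85.4
grip_force: 0.0
```

```bash
python3 - <<'E'
from h import *
s=sense();print(s['tool_pos'],s['tcp_rot'],s['joint_pos'],s['time'])
w=cloud(dict(np.load("top0.npz"))).reshape(-1,3)
for x0 in range(350,800,50):
    print(x0,[int(np.nanmax(np.r_[-9,w[(w[:,0]>=x0)&(w[:,0]<x0+50)&(w[:,1]>=y)&(w[:,1]<y+50),2]])) for y in range(-350,300,50)])
E
```

```text
[ 234.77448035 -552.46932069  587.48810238] [1.79902848e+02 1.72494035e-01 7.89939068e+01] [-7.18701569e+01  2.40984791e+01  2.27746889e+01  1.19516999e-03
  1.32928862e+02 -6.08633944e+01] 0.9333
350 [530, 531, 7, 93, 117, 131, 65, 66, 6, 6, 6, 7, 216]
400 [531, 530, 23, 5, 7, 16, 11, 6, 6, 8, 6, 7, 6]
450 [631, 24, 25, 6, 8, 101, 150, 100, 117, 106, 31, 7, 54]
500 [631, 630, 630, 8, 18, 101, 105, 110, 111, 111, 15, 18, 30]
550 [628, 627, 630, 631, 630, 97, 100, 107, 110, 110, 14, 32, 50]
600 [628, 628, 627, 629, 631, 631, 628, 5, 34, 32, 30, 13, 44]
650 [719, 711, 628, 627, 627, 630, 630, 631, 29, 22, 51, 17, 55]
700 [678, 709, 628, 628, 627, 627, 627, 630, 631, 630, 86, 52, 60]
750 [-9, -9, -9, 5, 27, 21, 38, 41, 112, 613, 176, 171, 115]
```

>>> apply_moves(series="0 0 -0.1 0 -1; 0.125 0.012 0 0 -1; 0.125 0.012 0 0 -1; 0.125 0.012 0 0 -1; 0.125 0.012 0 0 -1")

```text
time: 1.35
tool_pos: [278.0, -415.5, 602.5]
tcp_rot: [-179.9, -0.1, 78.9]
ft_force: [1.3, 0.8, 2.3]
finger_gap: 85.2
grip_force: 0.0
```

>>> apply_moves(series="0.125 0.012 0 0 -1; 0.125 0.012 0 0 -1; 0.125 0.012 0 0 -1; 0.113 0.031 0 0 -1; 0.113 0.031 0 0 -1")

```text
time: 1.77
tool_pos: [340.5, -242.2, 604.4]
tcp_rot: [180.0, 0.0, 78.9]
ft_force: [2.0, -0.7, -0.3]
finger_gap: 85.3
grip_force: 0.0
```

>>> apply_moves(series="0.113 0.031 0 0 -1; 0.113 0.031 0 0 -1; 0.113 0.031 0 0 -1; 0.113 0.031 0 0 -1; 0 0 0 0 -1")

```text
time: 2.18
tool_pos: [404.7, -113.4, 603.8]
tcp_rot: [-180.0, -0.1, 79.3]
ft_force: [-0.7, -0.3, 0.2]
finger_gap: 85.4
grip_force: 0.0
```

>>> apply_moves(series="0.11 0.05 0 0 -1; 0.11 0.05 0 0 -1; 0.11 0.05 0 0 -1; 0 0 0.13 0 -1; 0 0 0.13 0 -1")

```text
time: 2.6
tool_pos: [469.2, -28.3, 526.6]
tcp_rot: [179.8, -0.0, 79.1]
ft_force: [0.5, -0.8, 0.4]
finger_gap: 85.5
grip_force: 0.0
```

>>> apply_moves(series="0 0 0.13 0 -1; 0 0 0.13 0 -1; 0 0 0.13 0 -1; 0 0 0.13 0 -1; 0 0 0.13 0 -1")

```text
time: 3.02
tool_pos: [465.7, -29.6, 328.8]
tcp_rot: [-180.0, 0.0, 78.9]
ft_force: [0.2, 0.4, 0.8]
finger_gap: 85.4
grip_force: 0.0
```

>>> apply_moves(series="0 0 0.13 0 -1; 0 0 0.13 0 -1; 0 0 0.13 0 -1; 0 0 0 0 -1; 0 0 0 0 -1")

```text
time: 3.43
tool_pos: [464.1, -29.4, 212.2]
tcp_rot: [-179.7, 0.0, 78.9]
ft_force: [0.5, 1.4, 1.3]
finger_gap: 85.5
grip_force: 0.0
```

>>> apply_moves(series="0.016 0.008 0.1 0 -1; 0 0 0.1 0 -1; 0 0 0.1 0 -1; 0 0 0.04 0 -1; 0 0 0 0 -1")

```text
time: 3.85
tool_pos: [469.3, -25.3, 112.1]
tcp_rot: [-179.9, 0.0, 78.9]
ft_force: [-0.3, 0.1, -0.5]
finger_gap: 85.8
grip_force: 0.0
```

```bash
python3 - <<'E'
from h import *
s=snapshot("top");t=sense();print(t['tool_pos'],t['ft_force'],t['joint_pos'])
a=cv2.resize(s["frame"][160:240,165:295],(780,480),interpolation=2)
s=snapshot("scene");b=cv2.resize(s["frame"][150:250,200:320],(720,600),interpolation=2)
cv2.imwrite("pics/p1.png",b)
E
```

```text
[470.37186647 -25.52424276 113.97194376] [0.0118309  0.34886991 1.12011577] [-9.34343937e+00 -9.87424307e+00  1.10960357e+02 -2.88576077e-03
  7.88649477e+01  1.71729480e+00]
```

View pics/p1.png

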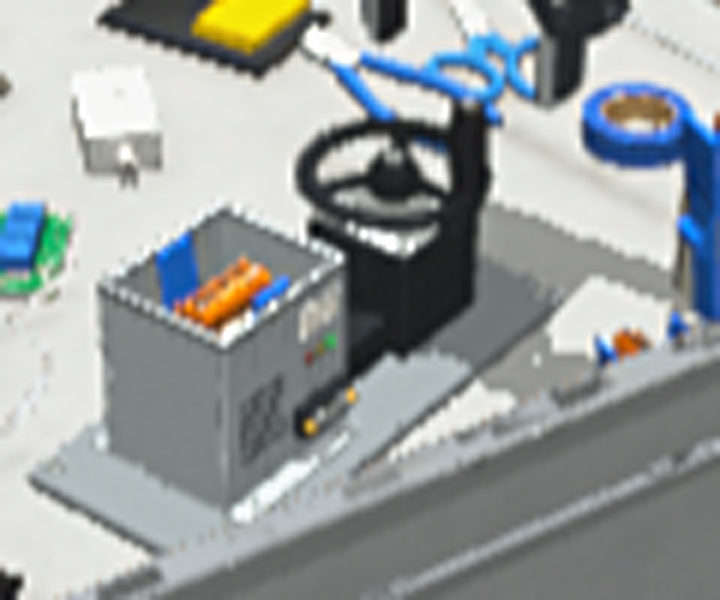

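The handle is at (465,130) in the crop, and the dark finger ends are at about (560,80) and (385,15). I'll check their position by depth.

```bash
python3 - <<'E'
from h import *
s=snapshot("scene");w=cloud(s);t=sense();print(t['tool_pos'])
for cx,cy in((555,85),(560,60),(545,95),(385,20),(380,5),(468,100),(470,160)):
    u,v=200+round(cx/6),150+round(cy/6);print(cx,cy,w[v,u].round(0),s["frame"][v,u])
E=np.linalg.inv(s["extrinsics"])
for p in([469,-25,112],[467.4,-25,147],[467.4,-25,101]):
    q=s["intrinsics"]@(E@np.r_[p,1])[:3];q/=q[2];print(p,(q[0]-200)*6,(q[1]-150)*6)
top=snapshot("top");cv2.imwrite("pics/p2.png",np.hstack([cv2.resize(s["frame"][100:200,240:320],(480,600),interpolation=2),cv2.resize(top["frame"][150:270,200:264],(320,600),interpolation=2)]))
E
```

```text
[471.75512072 -25.68778317 115.60406922]
555 85 [421.  -7. 175.] [44 41 40]
560 60 [419.  -7. 187.] [41 39 36]
545 95 [423.  -6. 169.] [111 112 108]
385 20 [513. -29. 173.] [32 29 31]
380 5 [514. -25. 181.] [39 38 38]
468 100 [467. -21. 145.] [146 152 149]
470 160 [464. -18. 116.] [35 33 34]
[469, -25, 112] 464.72567919921164 158.06420132958874
[467.4, -25, 147] 470.3942457313948 94.14061870938042
[467.4, -25, 101] 467.1072406997739 178.8435683559274
```

View pics/p2.png

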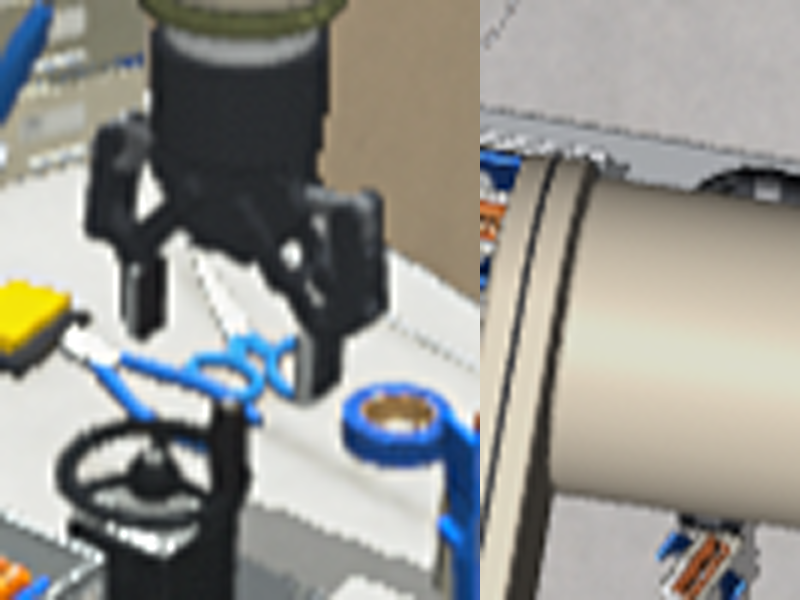

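>>> apply_moves(series="0 0 0 0 -1; 0 0 0 0 -1; 0 0 0 0 -1")

```text
time: 4.3
tool_pos: [470.2, -25.4, 113.3]
tcp_rot: [179.9, -0.0, 78.9]
ft_force: [-0.1, 0.2, -0.4]
finger_gap: 85.3
grip_force: 0.0
```

```bash
cat >> h.py <<'E'
def tips(s):
    "black finger points near the tool, seen by scene camera, lowest z"
    w=cloud(s);p=sense()['tool_pos']
    m=(np.hypot(w[...,0]-p[0],w[...,1]-p[1])<75)&(w[...,2]>152)&(w[...,2]<400)
    a=w[m]
    for side in(-1,1):
        b=a[side*(a[:,0]-p[0])>20]; b=b[np.argsort(b[:,2])]
        print("tip",side,b[:8].mean(0).round(1) if len(b) else None)
E
python3 - <<'E'
from h import *
for i in range(3):
    t=sense();s=snapshot("scene");print(t['time'],t['tool_pos'].round(1),t['joint_pos'].round(2),t['qd'].round(2),t['ft_force'].round(1));tips(s)
E
```

```text
4.3 [470.2 -25.4 113.3] [ -9.33  -9.93 111.08  -0.    78.75   1.72] [ 0.02  0.19  0.56 -0.02 -0.07  0.02] [-0.1  0.2 -0.4]
tip -1 [424.   -9.1 164.7]
tip 1 [513.3 -32.2 164.2]
4.35 [469.9 -25.3 112.9] [ -9.33  -9.91 111.11   0.    78.74   1.72] [ 0.07  0.21  0.5  -0.05 -0.1  -0.11] [-0.3  0.2 -0.1]
tip -1 [423.3  -9.1 164.5]
tip 1 [512.1 -31.9 164.7]
4.4 [469.7 -25.3 112.7] [ -9.33  -9.91 111.13   0.    78.74   1.72] [-0.15  0.24  0.35  0.01 -0.12  0.11] [ 0.  -0.1 -0.2]
tip -1 [424.2  -6.2 165.7]
tip 1 [512.  -29.5 163.9]
```

```bash
python3 - <<'E'
from h import *
s=snapshot("scene");w=cloud(s)
for cx,cy in((230,240),(230,225),(230,200),(240,150),(240,100),(230,60),(240,40),(240,15),(145,330),(145,270),(320,390),(310,380)):
    u,v=240+round(cx/6),100+round(cy/6);print(cx,cy,w[v,u].round(0),s["frame"][v,u])
print(sense()['tool_pos'])
E
```

```text
230 240 [467. -15. 231.] [46 42 39]
230 225 [462.  -3. 243.] [47 43 41]
230 200 [466. -10. 253.] [45 42 40]
240 150 [454.   6. 285.] [48 46 44]
240 100 [453.   9. 308.] [47 46 43]
230 60 [461.   5. 323.] [158 159 156]
240 40 [452.  15. 337.] [68 86 83]
240 15 [453.  14. 349.] [100 117 119]
145 330 [512. -27. 167.] [25 23 23]
145 270 [513. -27. 198.] [47 44 42]
320 390 [418.  -7. 173.] [37 33 31]
310 380 [421.  -7. 178.] [79 79 75]
[469.46729217 -25.29676753 112.28586199]
```

>>> apply_moves(series="-0.003 -0.007 0.04 0 -1; 0 0 0.03 0 -1; 0 0 0 0 -1; 0 0 0 0 -1")

```text
time: 4.83
tool_pos: [465.9, -25.6, 89.6]
tcp_rot: [-179.8, 0.0, 78.9]
ft_force: [-0.3, 1.3, 0.5]
finger_gap: 85.5
grip_force: 0.0
```

```bash
python3 - <<'E'
from h import *
import h
s=snapshot("scene");t=sense();print(t['tool_pos'].round(1),t['ft_force'].round(1));tips(s)
w=cloud(s)
for a in((512,-28),(423,-8)):
    m=(abs(w[...,0]-a[0])<14)&(abs(w[...,1]-a[1])<14)&(w[...,2]>112)&(w[...,2]<300);print(np.sort(w[m][:,2])[:6].round(0))
E
```

```text
[466.6 -25.6  90.4] [ 0.4 -0.6 -0.3]
tip -1 [417.7  -7.5 153.8]
tip 1 [511.9 -30.3 154. ]
[139. 140. 141. 141. 142. 142.]
[139. 140. 140. 143. 144. 145.]
```

>>> apply_moves(series="0 0.004 0.035 0 -1; 0 0 0.03 0 -1; 0 0 0 0 -1; 0 0 0 0 -1")

```text
time: 5.22
tool_pos: [467.5, -25.8, 70.5]
tcp_rot: [-179.9, 0.0, 78.9]
ft_force: [-0.7, 0.2, 0.1]
finger_gap: 85.4
grip_force: 0.0
```

```bash
python3 - <<'E'
from h import *
s=snapshot("scene");t=sense();print(t['tool_pos'].round(1),t['ft_force'].round(1))
cv2.imwrite("pics/p3.png",cv2.resize(s["frame"][130:210,240:310],(700,800),interpolation=2)[:600])
w=cloud(s)
for a in((512,-28),(423,-8)):
    m=(abs(w[...,0]-a[0])<14)&(abs(w[...,1]-a[1])<14)&(w[...,2]>112)&(w[...,2]<300);print(np.sort(w[m][:,2])[:6].round(0))
E
```

```text
[468.  -25.9  71.2] [0.4 0.3 0.1]
[120. 122. 123. 124. 125. 125.]
[122. 122. 123. 124. 124. 126.]
```

View pics/p3.png

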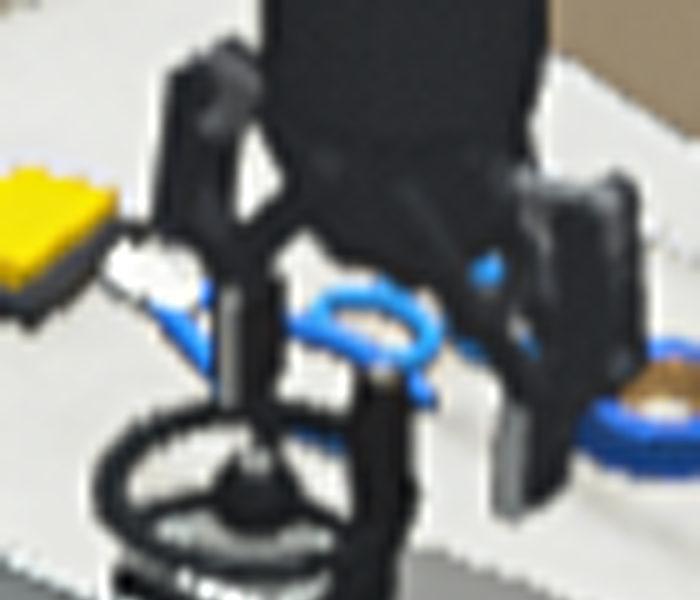

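The fingers now straddle the handle, which is at (380,440); the tips are at (240,400) and (515,510), about 121 mm up. The true TCP is about 37 mm higher than reported, so I'll use vision for height. Closing now.

>>> apply_moves(series="0 0 0 0 1; 0 0 0 0 1; 0 0 0 0 1; 0 0 0 0 1; 0 0 0 0 1", squeeze=40)

```text
time: 5.68
tool_pos: [468.6, -26.0, 71.9]
tcp_rot: [180.0, -0.0, 78.9]
ft_force: [-0.6, 0.8, -0.6]
finger_gap: 25.7
grip_force: 0.0
```

>>> apply_moves(series="0 0 0 0 1; 0 0 0 0 1; 0 0 0 0 1; 0 0 0 0 1; 0 0 0 0 1")

```text
time: 6.1
tool_pos: [468.4, -26.0, 72.0]
tcp_rot: [-180.0, 0.0, 78.9]
ft_force: [-3.1, 0.4, 5.9]
finger_gap: 18.2
grip_force: 39.1
```

>>> apply_moves(series="-0.0363 0.0048 0 0 1; -0.0338 0.014 0 0 1; -0.029 0.0223 0 0 1; 0 0 0 0 1; 0 0 0 0 1")

```text
time: 6.52
tool_pos: [475.6, -58.5, 72.0]
tcp_rot: [179.9, 0.1, 78.9]
ft_force: [1.3, -4.6, 1.7]
finger_gap: 17.7
grip_force: 40.5
```

>>> apply_moves(series="-0.0223 0.029 0 0 1; -0.014 0.0338 0 0 1; -0.0048 0.0363 0 0 1; 0 0 0 0 1")

```text
time: 6.85
tool_pos: [503.0, -75.4, 72.0]
tcp_rot: [179.9, -0.0, 78.9]
ft_force: [3.1, -1.5, 4.4]
finger_gap: 18.0
grip_force: 41.1
```

>>> apply_moves(series="0.0048 0.0363 0 0 1; 0.014 0.0338 0 0 1; 0.0223 0.029 0 0 1; 0 0 0 0 1")

```text
time: 7.18
tool_pos: [534.2, -68.0, 72.0]
tcp_rot: [180.0, -0.0, 79.0]
ft_force: [2.6, 2.9, 5.1]
finger_gap: 17.9
grip_force: 41.3
```

>>> apply_moves(series="0.029 0.0223 0 0 1; 0.0338 0.014 0 0 1; 0.0363 0.0048 0 0 1; 0 0 0 0 1; 0 0 0 0 1")

```text
time: 7.6
tool_pos: [551.0, -40.7, 72.0]
tcp_rot: [180.0, -0.1, 79.0]
ft_force: [-0.1, 4.9, 5.2]
finger_gap: 18.0
grip_force: 41.3
```

>>> apply_moves(series="0.0363 -0.0048 0 0 1; 0.0338 -0.014 0 0 1; 0.029 -0.0223 0 0 1; 0 0 0 0 1")

```text
time: 7.93
tool_pos: [543.8, -9.6, 72.0]
tcp_rot: [-180.0, 0.0, 79.0]
ft_force: [-3.3, 1.9, 5.0]
finger_gap: 18.0
grip_force: 41.2
```

>>> apply_moves(series="0.0223 -0.029 0 0 1; 0.014 -0.0338 0 0 1; 0.0048 -0.0363 0 0 1; 0 0 0 0 1")

```text
time: 8.27
tool_pos: [516.6, 7.6, 72.0]
tcp_rot: [180.0, 0.0, 79.0]
ft_force: [-4.6, 0.8, 4.8]
finger_gap: 17.6
grip_force: 41.5
```

>>> apply_moves(series="-0.0048 -0.0363 0 0 1; -0.014 -0.0338 0 0 1; -0.0223 -0.029 0 0 1; 0 0 0 0 1; 0 0 0 0 1")

```text
time: 8.68
tool_pos: [485.5, 0.5, 72.0]
tcp_rot: [-180.0, 0.0, 78.9]
ft_force: [-4.7, -2.2, 6.8]
finger_gap: 17.4
grip_force: 42.2
```

>>> apply_moves(series="-0.029 -0.0223 0 0 1; -0.0338 -0.014 0 0 1; -0.0363 -0.0048 0 0 1; 0 0 0 0 1; 0 0 0 0 1")

```text
time: 9.1
tool_pos: [468.2, -26.7, 72.0]
tcp_rot: [180.0, 0.1, 78.9]
ft_force: [-2.3, -3.9, 6.3]
finger_gap: 17.8
grip_force: 42.2
```

>>> apply_moves(series="-0.008 0 0 0 1; 0 0 0 0 1; 0 0 0 0 1")

```text
time: 9.35
tool_pos: [468.0, -27.7, 72.0]
tcp_rot: [-180.0, -0.0, 78.9]
ft_force: [-1.2, -0.1, 6.3]
finger_gap: 17.8
grip_force: 42.2
```

>>> apply_moves(series="-0.008 0 0 0 1; 0 0 0 0 1; 0 0 0 0 1")

```text
time: 9.6
tool_pos: [468.0, -28.0, 71.9]
tcp_rot: [180.0, -0.2, 79.0]
ft_force: [2.1, 11.7, 6.8]
finger_gap: 17.6
grip_force: 42.1
```

>>> apply_moves(series="-0.006 0 0 0 1; 0 0 0 0 1; 0 0 0 0 1")

```text
time: 9.85
tool_pos: [468.0, -28.1, 72.0]
tcp_rot: [180.0, -0.4, 79.0]
ft_force: [3.5, 18.9, 5.6]
finger_gap: 17.6
grip_force: 42.0
```

At the stop, with a 19 N reaction. Relax, release and rise.

>>> apply_moves(series="0.012 0 0 0 1; 0 0 0 0 -1; 0 0 0 0 -1; 0 0 0 0 -1; 0 0 0 0 -1")

```text
time: 10.27
tool_pos: [467.4, -28.9, 71.2]
tcp_rot: [-179.9, 0.0, 78.9]
ft_force: [-0.5, 0.6, -0.2]
finger_gap: 65.5
grip_force: 0.0
```

>>> apply_moves(series="0 0 0 0 -1; 0 0 0 0 -1; 0 0 0 0 -1; 0 0 0 0 -1; 0 0 -0.03 0 -1")

```text
time: 10.68
tool_pos: [466.4, -28.8, 79.2]
tcp_rot: [-179.8, 0.0, 78.9]
ft_force: [-1.1, 0.7, -0.0]
finger_gap: 85.1
grip_force: 0.0
```

>>> apply_moves(series="0 0 -0.13 0 -1; 0 0 -0.13 0 -1; 0 0 -0.13 0 -1; -0.13 0 0 0 -1; -0.13 0 0 0 -1")

```text
time: 11.1
tool_pos: [455.3, -105.5, 202.5]
tcp_rot: [179.6, 0.0, 79.2]
ft_force: [-0.3, -0.6, -0.4]
finger_gap: 85.5
grip_force: 0.0
```

>>> apply_moves(series="-0.13 0 0 0 -1; 0 0 0 0 -1; 0 0 0 0 -1")

```text
time: 11.35
tool_pos: [445.0, -145.6, 198.5]
tcp_rot: [180.0, 0.0, 78.7]
ft_force: [-0.7, -0.3, -0.7]
finger_gap: 85.2
grip_force: 0.0
```

```bash
python3 - <<'E'
from h import *
s=snapshot("top");w=cloud(s);t=sense();print(t['time'],t['tool_pos'].round(1),t['ft_force'].round(1),t['joint_pos'].round(1));np.savez("top1.npz",**s)
q=snapshot("scene");np.savez("scene1.npz",**q)
a=cv2.resize(s["frame"][170:235,170:235],(520,520),interpolation=2)
b=cv2.resize(q["frame"][170:240,205:240],(280,560),interpolation=2)
cv2.imwrite("pics/p4.png",np.hstack([a,b[:520]]))
z=w[...,2];v,u=np.indices(z.shape)
box=(u>170)&(u<300)&(v>150)&(v<240)
k=box&(z>135)&(z<155)&(w[...,1]<20)&(w[...,1]>-80);print("knob",w[k].mean(0).round(1),k.sum())
f=s["frame"].astype(int);bl=box&(f[...,0]>f[...,2]+50)&(z>100)&(w[...,1]>40)
print("blue",w[bl].mean(0),bl.sum())
for sd in(0,1):
    m=bl&((w[...,0]>530)==bool(sd));print(w[m].mean(0).round(1),w[m].min(0).round(1),w[m].max(0).round(1))
o=box&(f[...,2]>f[...,0]+70)&(z>100)&(w[...,1]>40);print("orange",w[o].mean(0).round(1),cv2.minAreaRect(w[o][:,:2].astype(np.float32)))
E
```

```text
11.4 [ 445.3 -144.3  198.2] [-0.1  0.1  0.2] [-24.3 -13.5 105.2   0.   88.3 -13.1]
knob [467.3 -26.2 144.4] 56
blue [536.99963948  88.29399863 129.9878778 ] 75
[506.2  94.8 133.1] [501.2  84.6 103.4] [511.4 105.  142.9]
[557.5  84.  127.9] [552.1  73.9 100.4] [565.8  93.7 143.6]
orange [534.   90.2 127.9] ((533.6121826171875, 90.04389953613281), (43.682411193847656, 16.913227081298828), 79.14186096191406)
```

View pics/p4.png

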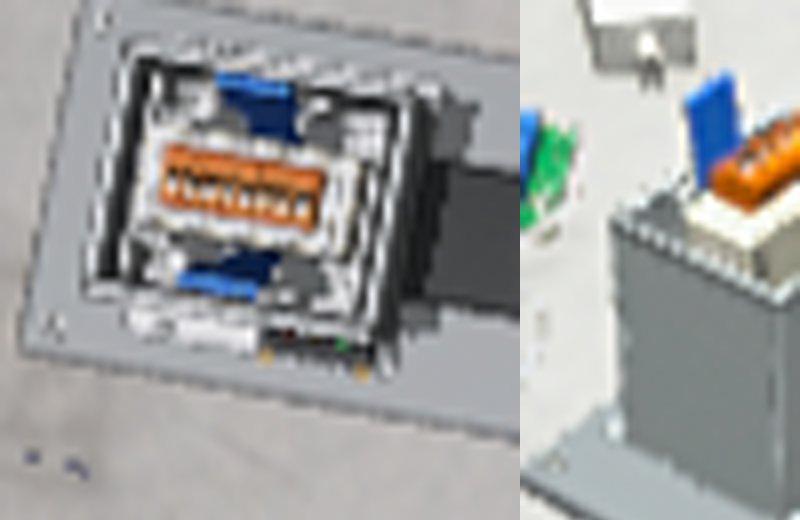

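The catches are up: near pad at about (506,95), far at (558,84), tops about 141 mm. The knob is back at its start position. Moving over the bay.

>>> apply_moves(series="0.117 0.02 0 0 -1; 0.117 0.02 0 0 -1; 0.117 0.02 0 0 -1; 0.117 0.02 0 0 -1; 0.117 0.02 0 0 -1")

```text
time: 11.87
tool_pos: [508.6, 26.1, 198.0]
tcp_rot: [180.0, -0.0, 79.1]
ft_force: [1.5, -0.9, 1.1]
finger_gap: 85.5
grip_force: 0.0
```

>>> apply_moves(series="0.117 0.02 0 0 -1; 0.117 0.02 0 0 -1; 0 0 0 0 -1; 0 0 0 0 -1; 0 0 0 0 -1")

```text
time: 12.28
tool_pos: [533.2, 90.5, 197.5]
tcp_rot: [-180.0, 0.0, 79.1]
ft_force: [-0.3, 0.4, 0.3]
finger_gap: 85.3
grip_force: 0.0
```

Lower to reported 100 first (tips at about 150, above the catches) and check.

>>> apply_moves(series="-0.004 0 0.1 0 -1; 0 0 0.1 0 -1; 0 0 0.1 0 -1; 0 0 0 0 -1; 0 0 0 0 -1")

```text
time: 12.7
tool_pos: [531.6, 87.3, 106.4]
tcp_rot: [-179.8, 0.1, 78.9]
ft_force: [0.3, 0.2, 0.5]
finger_gap: 85.6
grip_force: 0.0
```

```bash
python3 - <<'E'
from h import *
s=snapshot("scene");t=sense();print(t['tool_pos'].round(1),t['ft_force'].round(1));w=cloud(s)
for x in((576,81),(489,98)):
    m=(np.hypot(w[...,0]-x[0],w[...,1]-x[1])<16)&(w[...,2]>112)&(w[...,2]<300);b=w[m];b=b[np.argsort(b[:,2])];print(b[:10].round(0).tolist())
cv2.imwrite("pics/p5.png",cv2.resize(s["frame"][130:230,200:280],(480,600),interpolation=2))
E
```

```text
[533.4  87.5 108.6] [1.  0.6 0.8]
[[561.0, 76.0, 137.0], [573.0, 75.0, 155.0], [575.0, 88.0, 156.0], [572.0, 82.0, 156.0], [572.0, 72.0, 157.0], [574.0, 79.0, 157.0], [573.0, 85.0, 158.0], [580.0, 89.0, 158.0], [574.0, 89.0, 160.0], [572.0, 78.0, 160.0]]
[[504.0, 94.0, 116.0], [505.0, 97.0, 117.0], [505.0, 97.0, 124.0], [503.0, 94.0, 126.0], [503.0, 95.0, 129.0], [503.0, 90.0, 130.0], [504.0, 99.0, 131.0], [503.0, 95.0, 132.0], [505.0, 97.0, 133.0], [501.0, 94.0, 135.0]]
```

View pics/p5.png

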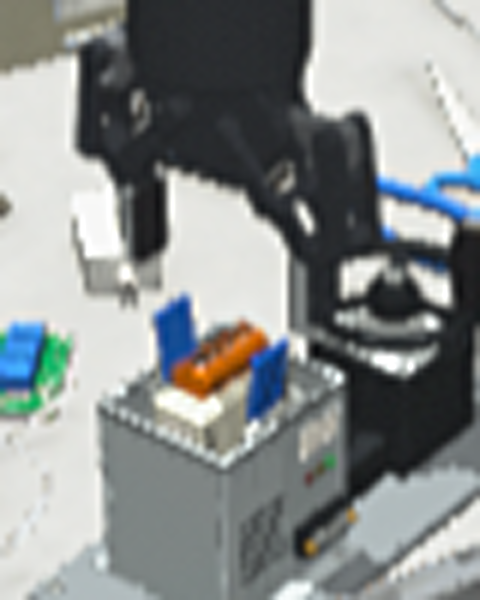

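The tips at (145,255) and (310,330) straddle the two blue catches (175,335) and (268,380), at about 155 mm. Lowering 33 mm.

>>> apply_moves(series="0.005 0 0.05 0 -1; 0 0 0.04 0 -1; 0 0 0.02 0 -1; 0 0 0 0 -1; 0 0 0 0 -1")

```text
time: 13.17
tool_pos: [533.8, 89.5, 75.1]
tcp_rot: [-180.0, 0.0, 78.9]
ft_force: [-0.1, -1.0, -0.3]
finger_gap: 85.4
grip_force: 0.0
```

```bash
python3 - <<'E'
from h import *
s=snapshot("scene");t=sense();print(t['tool_pos'].round(1),t['ft_force'].round(1));w=cloud(s)
for x in((578,80),(487,98)):
    m=(np.hypot(w[...,0]-x[0],w[...,1]-x[1])<13)&(w[...,2]>110)&(w[...,2]<300);b=w[m];b=b[np.argsort(b[:,2])];print(b[:8].round(0).tolist())
E
```

```text
[534.2  89.6  75.5] [ 0.5 -0.6  0.1]
[[578.0, 90.0, 124.0], [576.0, 83.0, 124.0], [575.0, 79.0, 125.0], [575.0, 74.0, 126.0], [577.0, 86.0, 126.0], [577.0, 76.0, 126.0], [584.0, 90.0, 126.0], [575.0, 84.0, 128.0]]
[[487.0, 104.0, 125.0], [483.0, 99.0, 126.0], [487.0, 104.0, 128.0], [486.0, 110.0, 129.0], [481.0, 98.0, 129.0], [487.0, 103.0, 133.0], [480.0, 105.0, 134.0], [493.0, 108.0, 134.0]]
```

>>> apply_moves(series="0 -0.003 0.006 0 1; 0 0 0 0 1; 0 0 0 0 1; 0 0 0 0 1; 0 0 0 0 1", squeeze=40)

```text
time: 13.63
tool_pos: [534.0, 89.9, 74.6]
tcp_rot: [179.9, -0.0, 78.9]
ft_force: [-0.9, 0.3, 9.6]
finger_gap: 34.3
grip_force: 40.3
```

>>> apply_moves(series="0 0 0 0 1; 0 0 0 0 1; 0 0 0 0 1; 0 0 0 0 1; 0 0 0 0 1")

```text
time: 14.05
tool_pos: [534.0, 89.9, 74.6]
tcp_rot: [179.9, -0.0, 78.9]
ft_force: [-1.8, 0.5, 8.4]
finger_gap: 34.2
grip_force: 40.2
```

>>> apply_moves(series="0 0 -0.01 0 1; 0 0 -0.01 0 1; 0 0 -0.01 0 1; 0 0 0 0 1")

```text
time: 14.38
tool_pos: [533.0, 89.8, 82.3]
tcp_rot: [180.0, -0.0, 78.9]
ft_force: [0.7, 0.3, -2.0]
finger_gap: 34.3
grip_force: 40.2
```

```bash
python3 - <<'E'
from h import *
s=snapshot("scene");t=sense();print(t['tool_pos'].round(1),t['ft_force'].round(1),t['finger_gap'],t['grip_force'])
cv2.imwrite("pics/p6.png",cv2.resize(s["frame"][130:230,200:280],(480,600),interpolation=2))
E
```

```text
[533.   89.8  82. ] [ 1.1 -0.6 -1.9] 34.423603725628766 40.16603887081146
```

View pics/p6.png

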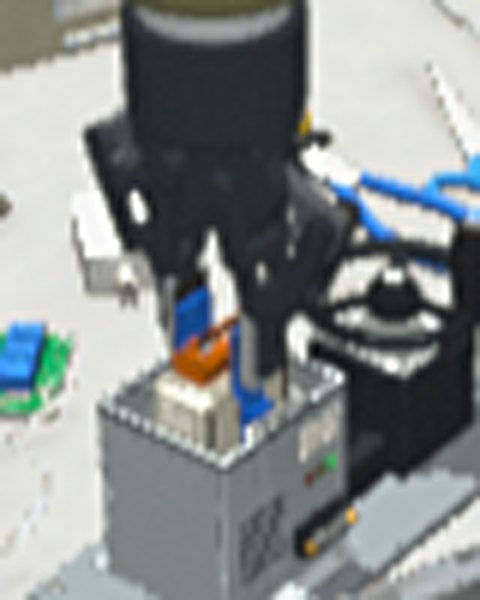

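The pads hold both catches, at (190,320) and (255,390), and the force is about -2 N, which is the cassette's weight. Lifting on.

>>> apply_moves(series="0 0 -0.025 0 1; 0 0 -0.025 0 1; 0 0 -0.025 0 1; 0 0 -0.025 0 1; 0 0 -0.025 0 1")

```text
time: 14.85
tool_pos: [533.1, 89.8, 120.6]
tcp_rot: [180.0, -0.0, 78.9]
ft_force: [0.4, -0.2, -2.4]
finger_gap: 34.3
grip_force: 40.4
```

>>> apply_moves(series="0 0 -0.035 0 1; 0 0 -0.035 0 1; 0 0 -0.035 0 1; 0 0 -0.035 0 1; 0 0 -0.035 0 1")

```text
time: 15.27
tool_pos: [533.0, 89.8, 173.2]
tcp_rot: [180.0, -0.0, 78.9]
ft_force: [-0.4, -0.5, -2.0]
finger_gap: 34.3
grip_force: 40.4
```

>>> apply_moves(series="0 0 -0.035 0 1; 0 0 -0.035 0 1; 0 0 -0.035 0 1; 0 0 -0.025 0 1; 0 0 -0.01 0 1")

```text
time: 15.68
tool_pos: [533.7, 89.8, 215.8]
tcp_rot: [179.9, -0.0, 78.9]
ft_force: [0.5, -0.2, -1.7]
finger_gap: 34.2
grip_force: 40.4
```

>>> apply_moves(series="0 0 0 0 1; 0 0 0 0 1; 0 0 0 0 1; 0 0 0 0 1; 0 0 0 0 1")

```text
time: 16.1
tool_pos: [532.6, 89.8, 213.2]
tcp_rot: [-179.9, 0.0, 78.9]
ft_force: [-0.7, 0.3, -2.7]
finger_gap: 34.2
grip_force: 40.4
```

```bash
python3 - <<'E'
from h import *
s=snapshot("scene");t=sense();print(t['time'],t['tool_pos'].round(1),t['tcp_rot'].round(1),t['ft_force'].round(1),t['finger_gap'],t['grip_force'],t['qd'].round(2))
cv2.imwrite("pics/p7.png",cv2.resize(s["frame"][110:230,195:300],(525,600),interpolation=2))
w=cloud(s);z=w[...,2];f=s["frame"].astype(int)
m=(np.hypot(w[...,0]-533,w[...,1]-90)<50)&(z>112)&(f.min(-1)>150);print("body",m.sum(),w[m].min(0).round(1),w[m].max(0).round(1))
m=(abs(w[...,0]-467)<25)&(abs(w[...,1]+26)<25)&(z>135)&(z<155);print("knob",w[m].mean(0).round(1))
E
```

```text
16.15 [532.6  89.8 213.3] [-179.9    0.    78.9] [-0.3  0.3 -2.8] 34.79475940021548 40.42802631855011 [ 0.01 -0.08 -0.21 -0.   -0.04 -0.04]
body 145 [484.8  81.  187.7] [551.4 125.9 458.2]
knob [465.6 -19.  141.9]
```

View pics/p7.png

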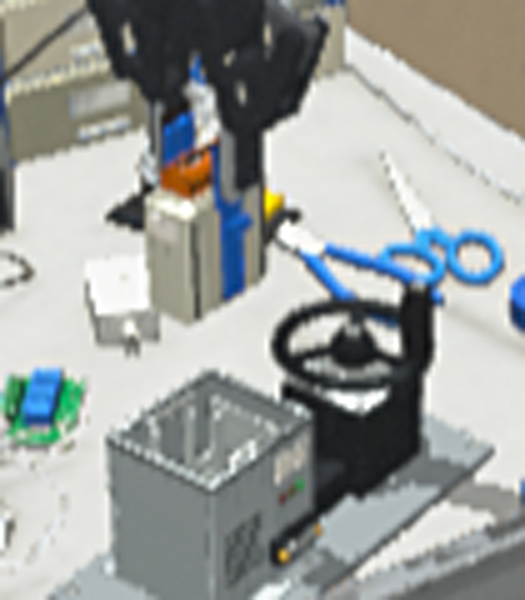

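The cassette hangs upright at (205,250), about 80 mm above the empty shroud at (210,430), and the handle is back at its start and end position (418,320). Let it settle, then hand in.

>>> apply_moves(series="0 0 0 0 1; 0 0 0 0 1; 0 0 0 0 1; 0 0 0 0 1; 0 0 0 0 1")

```text
time: 16.57
tool_pos: [533.0, 89.8, 213.9]
tcp_rot: [180.0, -0.0, 78.9]
ft_force: [0.1, 0.8, -2.7]
finger_gap: 34.5
grip_force: 40.4
```

```bash
python3 -c "
from h import *
print(sense()['tool_pos'],sense()['grip_force']);print(hand_in())"
```

```text
[532.95528983  89.79223171 213.9138859 ] 40.42853057384491
the job is handed in; nothing more can be done
None
```

I turned the handwheel one full turn to its stop, lifted the cassette out by its squeezed catches and handed in at about 16.6 s, with it held upright and still about 80 mm above the shroud; `hand_in()` gave no verdict.

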